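Set a ratchet prop stand to its third click

TASK

Make the little ratchet prop stand ready to carry the drive shaft: lift its column by the saddle from fully down to exactly the third click (it cannot be let down again, so do not go past it), let it down gently onto the pawl and let go. Then prove that the pawl holds: press straight down on the top of the saddle with about 15 N (at least 8 N for half a second, never more than 30 N) and back off. Leave the bottle, can, cup and wrench alone.

Things in the scene. Friction and masses are not known exactly. Their poses are not given: they have to be found in the camera images.
- stand: Steel ratchet prop stand fixed to the deck: four splayed legs, 182 mm square footprint, carrying a 50 mm square upright sleeve, its top 150 mm above the deck; on its +x side the grey ratchet box reaches 64 mm from the axis, 150 mm high. Origin: on the deck under the column's axis; z up.
- column: 24 mm square toothed bar with the saddle on top; slides only straight up and down in the stand. Origin: centre of the saddle, a steel block 70 mm long (its x), 36 mm wide (its y: the width to grip), 30 mm high. Fully down (the start) the origin is 190 mm above the deck; top stop 85 mm higher. Mass 0.35 to 0.6 kg.
- saddle_top (a point): Centre of the flat on the saddle's top, 15 mm above the saddle's centre: the place to press. The flat is 50 mm long (column's x) and 36 mm wide, between two end lips 10 mm thick and 10 mm high.
- ratchet_box (a point): Top centre of the ratchet box. The pawl hidden in it sits at a height that differs from stand to stand: the first notch catches somewhere 12 to 37 mm above fully down, further ones every 12 mm. Once clicked, the column can go up but not down past the pawl; no release can be reached.
- sleeve_top (a point): Top of the sleeve, on the column's axis. Feel of each notch while lifting slowly: the lifting force climbs 10 to 17 N above the column's weight within 4 mm, then falls back to the weight or below; the pawl springs under the tooth (the click) 7 mm above the peak of the force, and the next peak comes 12 mm after the last. Let down after a click, the column stops on the pawl.
- bottle_mid (a point): Green glass bottle with a cork, 74 mm across, 270 mm high; half-way up. A bystander.
- can_mid (a point): Bare aluminium can, 66 mm across, 115 mm high; half-way up. A bystander.
- cup_mid (a point): Clear plastic cup, 76 mm across, 100 mm high; half-way up. A bystander.
- wrench_mid (a point): Steel wrench 200 mm long lying on the deck; its middle. A bystander.
Things that resemble listed ones, but are neither listed nor needed, are in the scene too. What is meant by the stand is not pink, and is the smaller of those in its own colour.

How it is judged (in metres and radians):
On the way, in this order (a step that is already met when the one before it is completed fails the run):
1. the column rests on the pawl at its third notch, let go (distance between column and pawl_c0 between 0.1125 and 0.1195 m and contact force between the fingers and column below 0.3 N and contact force between column and anything else above 1 N and linear speed of column below 0.01 m/s), for 0.2 s.
2. the top of the saddle is pressed down with at least 8 N for half a second while the pawl holds it (distance between column and pawl_c0 between 0.1125 and 0.1195 m and contact force between the fingers and column above 8 N and z of the grasp point in the frame of column above 0.028 m and linear speed of column below 0.01 m/s), for 0.4 s.
At the end, for the whole second after the job is handed in: The column rests still with its weight on the hidden pawl in exactly the third notch from fully down (within 3 mm; notches are 12 mm apart), after having been let go there and then pressed from above with 8 to 30 N; nothing holds it (all of step 1); the robot touches nothing.
It fails at once if the saddle pressed from above with more than 30 N (contact force between the fingers and column above 30 N and z of the grasp point in the frame of column above 0.028 m).
It fails at once if the column dropped or jerked (faster than 0.25 m/s) (linear speed of column above 0.25 m/s).
It fails at once if a bystander moved by more than 30 mm (distance of any of bottle_mid, can_mid, cup_mid, wrench_mid from where it was at the start of the episode above 0.03 m).
It also fails if it takes over 72 s, if anything falls off the work surface, if the arm or the gripper's body presses on something with over 40 N, if the wrist force passes 120 N, or if a joint passes its speed limit or range.

ROBOT

A 6-joint arm with a two-finger parallel gripper is mounted at the origin on the work surface. World frame = base frame: x ahead of the robot, y to its left, z up, the work surface at z = 0. Lengths are in mm, angles in rad, forces in N, time in s.
With the tool pointing down it reaches from about 350 to 775 mm from the base axis. Payload 7.3 kg.
Tool frame: the origin (TCP) lies at the very end of the fingers, on their centre line; the grasp point (between the pads) lies grip_point_offset behind it (grip_point_offset is the distance from the TCP to the grasp point, in mm); x points along the fingers, z is the direction in which the jaws open and shut, and the axes are right-handed (so a half turn about x gives the same grasp; the last joint's range is limited). The gripper opens to 92 mm and grips with 3 to 60 N. Pads are 19 mm wide; open, the fingers measure 130 mm over their backs; the gripper's body (75 mm by 190 mm) begins 47 mm behind the grasp point.
Start: joints at [1.152, 0.342, 1.524, -0, 1.275, -0.146], TCP at [141.436, 505.613, 186.941] pointing down, gripper open.
Joint ranges: [-2.53, 2.53], [-0.77, 2.02], [0.04, 2.7], [-1, 4.14], [0.28, 2.66], [-3.11, 3.11]. Speed limits (rad/s): [2.57, 2.57, 3.14, 3.14, 3.14, 3.14].

INTERFACE

Orientations are given as [roll, pitch, yaw] about the fixed x, y, z axes, in that order (R = Rz(yaw) Ry(pitch) Rx(roll)).
In Python, from plant import * gives the robot as it stands.
- The arm moves only by the tool send_rows, never from a script. Its argument "series" is text: rows parted by semicolons, each of 5 numbers parted by spaces: the gripper's target within -1 to 1 (fully open at 1, half-way at 0, shut at -1), then the shift along the tool's x, y, z in units of 30 mm (1.0 is 30 mm), then the turn about the tool's x in units of 5 degrees (1.0 is 5 degrees). A call has 1 to 8 rows; each row is the pose to reach, as a shift and turn from the pose commanded when the call began, along the tool's axes at that moment; what a row does not reach only later rows make up. A row lasts 1/8 s, in which the tool goes at most 62.5 mm and 10.7 degrees, less where a joint would pass 70% of its speed; a pose out of reach is approached as far as the arm can. A call with a gripper value outside its range is refused whole. The fingers move at their own pace and stop on an object; the grip force is fixed at half the most. Time passes only in rows, so rows that repeat a pose let the fingers close. It gives the time, the measured TCP pose, the force and the opening at its end, in the units of the state.
- get_obs(): the state, without advancing time (a new reading comes with each control period).
- capture(name): name is "scene" or "top" or "wrist"; returns a dict with "pixels" (480x640x3 uint8, red, green, blue), "mtx" (3x3 intrinsics, pixels), "R" (3x3) and "t" (3): a world point X has camera coordinates R X + t. Camera axes: x right, y down, z forward; pixel columns grow to the right and rows downward; lengths in mm; the calibration is good to about 2 mm. A picture is of the moment at which its call begins. There is no depth.
- close_job(): hands the job in, once; it reports no verdict.
Trained networks look in a picture, given as the dict that the camera call returned (one of the last four; its "shot" number tells which), for a name from the list of things; names that differ only in an ending like _2 or _b are one class to them, and where a whole thing is asked for, a point or a joint stands for the part that bears it (a point fixed in the world has none). Each returns a list of dicts, best first, with "score" (0 to 1); they miss things now and then, are a little off and sometimes report something else, mostly with a low value. They report only what shows in the picture. A call takes as long as a camera call. They do not tell look-alikes from the thing itself.
- cut_out(picture, thing): "pixels" (480x640 bool, what is visible of it).
- place_of(picture, thing): "point" ([x, y, z] in mm, in world coordinates, good to about 4 mm: a listed point, or the origin of a listed thing).
The state is a dict: "time": time; "joint_positions": joint angles; "dq": joint speeds; "tau": joint torques, N m; "tool_pos": TCP position; "tcp_rot": TCP orientation; "contact_force": force on the tool from outside, world axes, zero at the start; "moment": the same for the moment, N m; "grip_width": finger opening in mm.
Only numpy, scipy, OpenCV 4.12 (cv2) and the standard library are available. Lean on these libraries where they do the work, as an engineer would, in place of code of your own. Each camera call takes 0.05 s, during which the arm holds its last target.

## Working session

There is one attempt and no reset: what is moved stays moved. The work goes in short steps, Python scripts to look and compute and a tool call to move; the robot and the scene stay as the last step left them, time stands still between calls to the robot, and variables do not carry over. Pictures are saved under pics/ and viewed, and the job is handed in when it is done.

Besides the shell and the picture viewer there is one more tool, called after "Emit:" by a JSON object that holds its "name" and its "arguments". send_rows: Moves the arm, as the interface text tells. Its arguments: {"type":"object","properties":{"series":{"type":"string"}},"required":["series"]}

```bash
ls; mkdir -p pics; cat > h.py <<'E'
from plant import *
import numpy as np, cv2
def save(p,n): cv2.imwrite('pics/'+n+'.png', cv2.cvtColor(p['pixels'],cv2.COLOR_RGB2BGR))
def proj(p,X):
    c=np.array(p['R'])@np.array(X,float)+np.array(p['t']).ravel(); u=np.array(p['mtx'])@c; return u[:2]/u[2]
def tri(obs):
    A=[];b=[]
    for p,(u,v) in obs:
        R=np.array(p['R']);t=np.array(p['t']).ravel();C=-R.T@t
        d=R.T@np.linalg.inv(np.array(p['mtx']))@np.array([u,v,1.]);d/=np.linalg.norm(d)
        M=np.eye(3)-np.outer(d,d);A.append(M);b.append(M@C)
    return np.linalg.lstsq(np.vstack(A),np.hstack(b),rcond=None)[0]
E
python3 - <<'E'
from h import *
print(get_obs())
for n in ['scene','top']:
    p=capture(n); save(p,n+'0')
    for th in ['stand','column','saddle_top','ratchet_box','bottle_mid','can_mid','cup_mid','wrench_mid']:
        for r in place_of(p,th): print(n,th,round(r['score'],2),np.round(r['point']),np.round(proj(p,r['point'])))
E
```

```text
pics
{'time': 0.0, 'joint_positions': array([ 1.15199972e+00,  3.42682097e-01,  1.52502850e+00, -2.09267090e-05,
        1.27536805e+00, -1.45949579e-01]), 'dq': array([ 1.81709902e-03,  1.21018807e-03, -1.38888857e-03, -6.30937977e-06,
        4.77407666e-05, -1.72710772e-03]), 'tau': array([-6.34456046e-04, -4.31243348e+01, -2.44221210e+01,  7.17738457e-02,
        5.60353138e-02, -1.25229153e-04]), 'tool_pos': array([141.24371252, 505.16263308, 186.26207334]), 'tcp_rot': array([ 3.00910872,  1.5693102 , -1.97612118]), 'contact_force': array([-0.44099142, -0.23191087, -0.25689958]), 'moment': array([ 0.03520832, -0.04715611,  0.06514006]), 'grip_width': 91.88635831520432}
scene stand 0.75 [224. 282.  -4.] [303. 178.]
scene stand 0.62 [453. -65.   0.] [296. 308.]
scene stand 0.61 [ 246. -342.   -1.] [134. 357.]
scene column 0.8 [455. -57. 190.] [294. 253.]
scene column 0.73 [225. 284. 189.] [301. 120.]
scene column 0.57 [ 248. -344.  252.] [ 82. 291.]
scene column 0.54 [700. -30.   4.] [405. 354.]
scene saddle_top 0.82 [ 244. -339.  268.] [ 79. 282.]
scene saddle_top 0.79 [455. -63.
[... 443 characters left out ...]
] [346. 242.]
top column 0.65 [ 247. -343.  253.] [487. 337.]
top column 0.62 [224. 287. 194.] [186. 353.]
top saddle_top 0.84 [222. 281. 209.] [186. 354.]
top saddle_top 0.68 [453. -61. 203.] [345. 243.]
top saddle_top 0.59 [ 244. -343.  273.] [490. 339.]
top saddle_top 0.41 [454. -63.  -1.] [341. 253.]
top ratchet_box 0.92 [496. -42. 154.] [335. 228.]
top ratchet_box 0.69 [268. 287. 149.] [191. 331.]
top ratchet_box 0.65 [ 304. -338.  198.] [474. 309.]
top bottle_mid 0.95 [ 616. -278.  132.] [431. 178.]
top bottle_mid 0.28 [696. -24.   4.] [324. 164.]
top can_mid 0.75 [604. 272.  57.] [208. 195.]
top cup_mid 0.79 [500. 313.  49.] [192. 236.]
top wrench_mid 0.63 [698. -27.   6.] [325. 163.]
```

View pics/scene0.png

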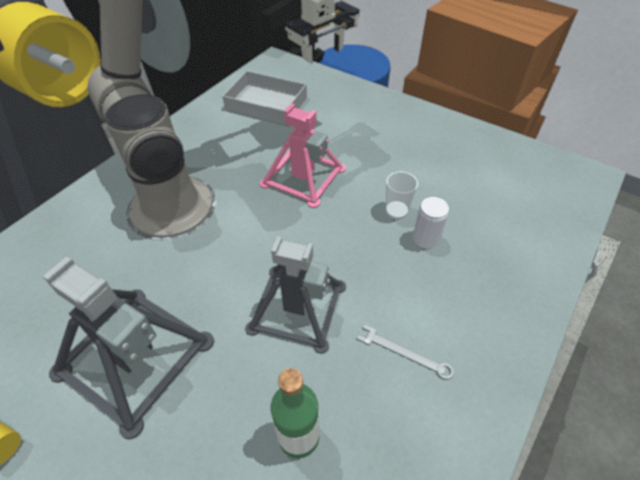

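View pics/top0.png

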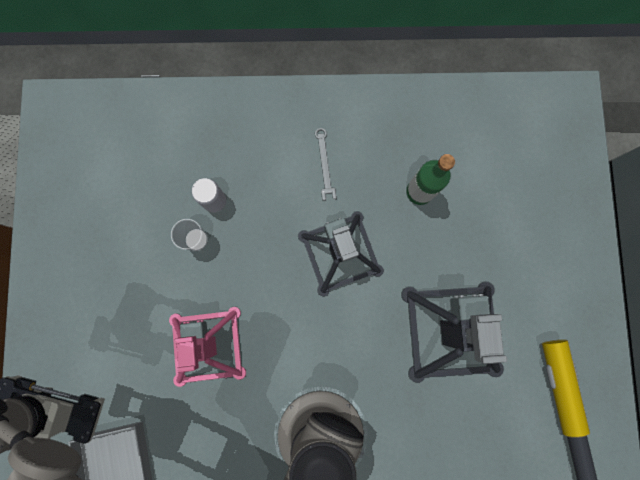

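Three candidates in the scene view: the pink stand (302,150), the large dark stand (110,340) and the small dark stand (295,290). The small dark one fits, because it is not pink and is the smaller of the two dark ones. I'll confirm it with an enlarged crop and measure its yaw.

```bash
python3 - <<'E'
from h import *
P={n:capture(n) for n in ['scene','top']}
a=[cv2.resize(P['scene']['pixels'][215:365,225:375],(400,400),interpolation=3),cv2.resize(P['top']['pixels'][190:310,280:400],(400,400),interpolation=3)]
cv2.imwrite('pics/crop1.png',np.hstack(a)[:,:,::-1])
for th in ['saddle_top','column','ratchet_box','stand','sleeve_top']:
    o=[]
    for n in P:
        rs=[r for r in place_of(P[n],th) if np.hypot(r['point'][0]-470,r['point'][1]+55)<60 and (th=='stand' or r['point'][2]>100)]
        if rs: o.append((P[n],proj(P[n],rs[0]['point']))); print(th,n,np.round(rs[0]['point'],1))
    if len(o)==2: print(th,'tri',np.round(tri(o),1))
E
```

```text
saddle_top scene [455.2 -62.8 206.9]
column top [457.8 -61.1 191.1]
ratchet_box scene [497.7 -48.  149.5]
ratchet_box top [496.4 -43.  153.5]
ratchet_box tri [496.8 -44.4 144.8]
stand scene [ 4.537e+02 -6.290e+01 -2.000e-01]
stand top [452.6 -61.6   1. ]
stand tri [452.9 -61.9  -2.4]
sleeve_top scene [455.9 -58.6 154.5]
sleeve_top top [457.5 -55.7 146.1]
sleeve_top tri [455.7 -56.3 152.1]
```

View pics/crop1.png

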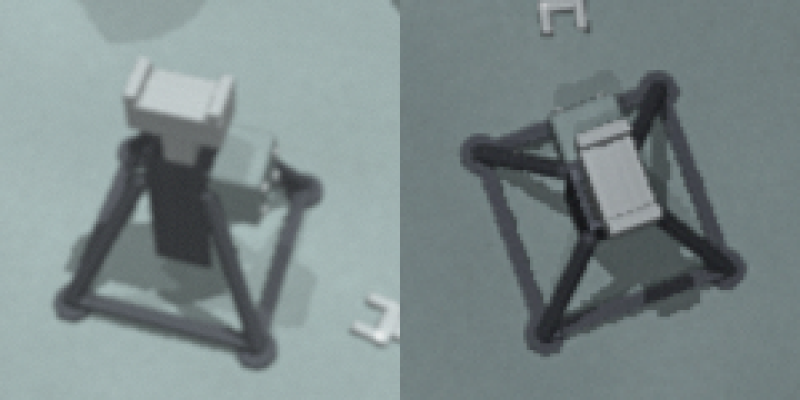

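The crop shows the small dark stand with its light saddle, feet and ratchet box, with no pink on it. The saddle's long axis runs at a yaw of about 19.5°. Next I'll work out the approach.

```bash
cat >> h.py <<'E'
from scipy.spatial.transform import Rotation as Ro
def rot(o): return Ro.from_euler('xyz',o['tcp_rot']).as_matrix()
def shift(X,o=None,yaw=19.5):
    o=o or get_obs(); R=rot(o); d=R.T@(np.array(X)-o['tool_pos'])/30
    z=R[:,2]; th=np.radians(yaw); t=np.array([-np.sin(th),np.cos(th),0])
    best=[]
    for s in (1,-1):
        a=np.degrees(np.arctan2(np.dot(np.cross(z,s*t),R[:,0]),np.dot(z,s*t))); best.append(round(a/5,2))
    return np.round(d,3),best
E
python3 - <<'E'
from h import *
import plant
print([k for k in dir(plant) if not k.startswith('__')]); print(globals().get('grip_point_offset'))
o=get_obs();print(o['time'],np.round(rot(o),3))
for X in [(141,505,320),(420,300,320),(455,-61,320)]: print(shift(X))
E
```

```text
['Unreachable', 'capture', 'close_job', 'cut_out', 'get_obs', 'grip_point_offset', 'place_of']
18.8
1.5 [[ 0.    -0.963  0.269]
 [ 0.     0.269  0.963]
 [-1.     0.     0.   ]]
(array([-4.435,  0.008, -0.023]), [np.float64(-7.03), np.float64(28.97)])
(array([ -4.436, -10.789,  -4.098]), [np.float64(-7.03), np.float64(28.97)])
(array([ -4.436, -15.155, -15.372]), [np.float64(-7.03), np.float64(28.97)])
```

Emit:
{"name": "send_rows", "arguments": {"series": "1 -2.2 0 0 0; 1 -4.4 0 0 0; 1 -4.4 -1.8 -0.7 0; 1 -4.4 -3.6 -1.4 0; 1 -4.4 -5.4 -2.1 0; 1 -4.4 -7.2 -2.7 0; 1 -4.4 -9 -3.4 0; 1 -4.4 -10.8 -4.1 0"}}

```text
time: 2.5
tool_pos: [421.6, 298.6, 319.1]
tcp_rot: [-0.366, 1.57, 0.932]
contact_force: [0.4, 0.9, 0.2]
grip_width: 92.1
```

```bash
python3 - <<'E'
from h import *
o=get_obs();print(o['time'],o['tool_pos'],o['joint_positions'].round(2)); print(shift((455,-61,330)))
E
```

```text
2.5 [421.64083514 298.57761044 319.08712202] [ 0.47  0.26  1.28  0.    1.6  -0.83]
(array([ -0.369,  -4.3  , -11.243]), [np.float64(-7.03), np.float64(28.97)])
```

Emit:
{"name": "send_rows", "arguments": {"series": "1 -0.35 -0.6 -1.6 -1; 1 -0.35 -1.2 -3.2 -2; 1 -0.35 -1.8 -4.8 -3; 1 -0.35 -2.4 -6.4 -4; 1 -0.35 -3.1 -8 -5; 1 -0.35 -3.7 -9.6 -6; 1 -0.35 -4.3 -11.25 -7; 1 -0.35 -4.3 -11.25 -7"}}

```text
time: 3.5
tool_pos: [453.6, -63.0, 329.0]
tcp_rot: [1.777, 1.57, -2.602]
contact_force: [-0.2, 0.8, -0.1]
grip_width: 91.6
```

```bash
python3 - <<'E'
from h import *
o=get_obs();print(o['time'],o['tool_pos'],o['joint_positions'].round(2)); 
p=capture('wrist'); save(p,'w1')
q=capture('top'); q2=capture('scene')
for th in ['column','saddle_top','ratchet_box','sleeve_top']:
  for n,c in (('w',p),('top',q),('scene',q2)):
    for r in place_of(c,th): print(n,th,round(r['score'],2),r['point'].round(1) if hasattr(r['point'],'round') else r['point'],proj(c,r['point']).round())
m=cut_out(p,'column')
for r in m: print(r['score'],r['pixels'].sum())
if m:
    for r in m[:1]: print(cv2.minAreaRect(np.argwhere(r['pixels'])[:,::-1].astype(np.float32)))
C=-np.array(p['R']).T@np.array(p['t']).ravel();print('cam',C)
E
```

```text
3.5 [453.57520259 -62.97243949 328.99313753] [-0.31  0.14  1.41 -0.    1.6  -2.21]
w column 0.73 [452.8, -60.3, 186.6] [317. 210.]
top column 0.95 [223.8, 285.3, 193.8] [186. 353.]
top column 0.71 [454.9, -59.9, 187.3] [344. 243.]
top column 0.64 [246.4, -343.0, 251.7] [487. 337.]
top column 0.59 [456.8, -55.9, 151.2] [341. 245.]
top column 0.15 [452.6, -59.2, -1.6] [339. 254.]
scene column 0.72 [455.4, -60.6, 184.6] [293. 256.]
scene column 0.59 [248.3, -343.6, 253.5] [ 82. 290.]
w saddle_top 0.97 [456.0, -61.5, 204.2] [315. 218.]
top saddle_top 0.81 [245.8, -344.2, 270.3] [490. 338.]
top saddle_top 0.76 [454.5, -64.7, 201.8] [346. 243.]
top saddle_top 0.56 [224.1, 283.0, 209.6] [185. 354.]
top saddle_top 0.2 [503.1, 315.5, 48.8] [191. 235.]
scene saddle_top 0.62 [455.0, -66.4, 203.4] [291. 252.]
scene saddle_top 0.57 [246.5, -341.6, 271.7] [ 78. 283.]
scene saddle_top 0.27 [496.7, 317.3, 54.2] [399. 195.]
w ratchet_box 0.61 [492.4, -46.3, 148.9] [317. 244.]
top ratchet_box 0.98 [304.1, -340.3, 200.7] [475. 309.]
top ratchet_box 0.96 [494.0, -44.8, 155.1] [336. 229.]
top ratchet_box 0.58 [266.5, 288.7, 149.6] [190. 332.]
scene ratchet_box 0.78 [305.6, -337.2, 198.4] [121. 322.]
scene ratchet_box 0.67 [264.6, 286.8, 148.2] [315. 138.]
scene ratchet_box 0.63 [498.7, -46.7, 150.7] [317. 272.]
top sleeve_top 0.86 [222.3, 284.6, 147.1] [192. 352.]
top sleeve_top 0.65 [244.8, -342.3, 198.9] [477. 337.]
scene sleeve_top 0.81 [248.7, -344.1, 201.8] [ 95. 307.]
scene sleeve_top 0.69 [225.4, 282.8, 147.7] [301. 134.]
scene sleeve_top 0.6 [453.4, -59.7, 152.7] [294. 266.]
0.95 4126
((315.0, 212.5), (93.0, 46.0), 90.0)
cam [379.71141396 -88.68204792 526.93771994]
```

View pics/w1.png

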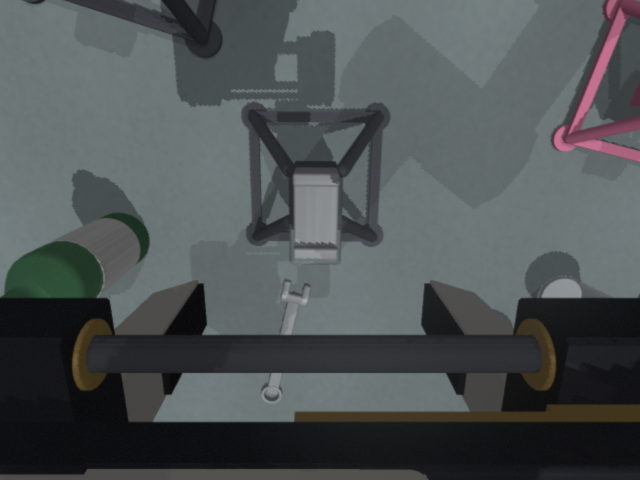

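The wrist view shows the saddle at (316,213) with its edges parallel to the image axes, so the yaw of 19.5° is right. It also sits midway between the fingers. I'll do an independent triangulation and then descend.

```bash
python3 - <<'E'
from h import *
o=get_obs()
P=[capture(n) for n in ['wrist','top','scene']]
px=[]
for p in P:
    rs=[r for r in place_of(p,'saddle_top') if np.hypot(r['point'][0]-455,r['point'][1]+62)<25 and r['point'][2]>150]
    if rs: px.append((p,proj(p,rs[0]['point'])))
X=tri(px); print(len(px),X.round(1),[ (proj(p,X)-u).round(1) for p,u in px])
print(o['tool_pos'],shift((455,-62,173),o), shift((X[0],X[1],173),o))
print(rot(o).round(3))
E
```

```text
3 [453.9 -62.7 203. ] [array([-1.7, -1.2]), array([-0.5, -0.1]), array([ 0.2, -0.2])]
[453.61672665 -59.86023296 329.41403235] (array([ 5.214, -0.019, -0.083]), [np.float64(-0.03), np.float64(35.97)]) (array([ 5.214,  0.023, -0.094]), [np.float64(-0.03), np.float64(35.97)])
[[ 0.    -0.943 -0.332]
 [ 0.    -0.332  0.943]
 [-1.    -0.     0.   ]]
```

Emit:
{"name": "send_rows", "arguments": {"series": "1 1 0 -0.05 0; 1 2 0 -0.05 0; 1 3 0 -0.05 0; 1 4 0 -0.05 0; 1 4.6 0 -0.05 0; 1 5 0 -0.05 0; 1 5.2 0 -0.05 0; 1 5.2 0 -0.05 0"}}

```text
time: 5.6
tool_pos: [454.2, -61.4, 173.5]
tcp_rot: [-1.558, 1.571, 0.351]
contact_force: [0.2, -0.4, 0.5]
grip_width: 91.7
```

```bash
python3 - <<'E'
from h import *
print(get_obs()['contact_force'],get_obs()['tool_pos'])
for n in ['wrist','scene']:
    p=capture(n); save(p,n[0]+'2')
w=cv2.imread('pics/w2.png');s=cv2.imread('pics/s2.png')
cv2.imwrite('pics/c2.png',np.hstack([cv2.resize(w[100:480,130:510],(400,400)),cv2.resize(s[180:360,200:380],(400,400))]))
E
```

```text
[ 0.2497893  -0.39804389  0.53168732] [454.22323847 -61.36388774 173.51323498]
```

View pics/c2.png

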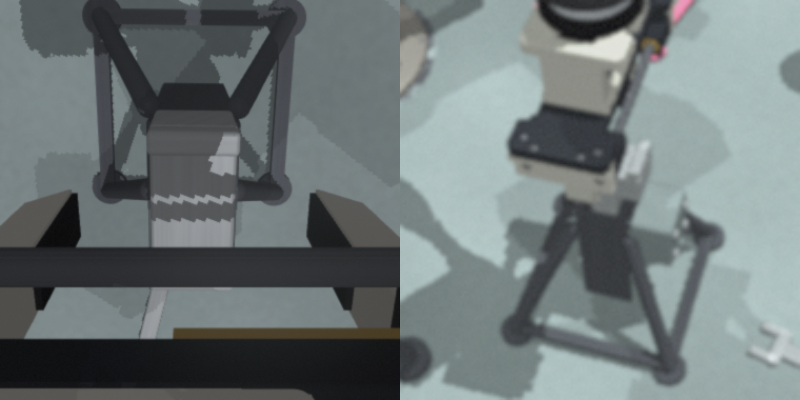

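The saddle (crop x about 192) sits midway between the fingertips (crop x 78 and 310). I'll close the gripper.

Emit:
{"name": "send_rows", "arguments": {"series": "0 0 0 0 0; -0.4 0 0 0 0; -1 0 0 0 0; -1 0 0 0 0; -1 0 0 0 0; -1 0 0 0 0; -1 0 0 0 0; -1 0 0 0 0"}}

```text
time: 6.7
tool_pos: [454.1, -61.3, 173.4]
tcp_rot: [-0.841, 1.571, 1.068]
contact_force: [-0.0, -0.2, 0.3]
grip_width: 16.0
```

```bash
python3 - <<'E'
from h import *
o=get_obs();print(o['contact_force'],o['tool_pos'],o['grip_width'])
for n in ['wrist','scene']:
    p=capture(n); save(p,n[0]+'3')
print(get_obs()['grip_width'])
w=cv2.imread('pics/w3.png');s=cv2.imread('pics/s3.png')
cv2.imwrite('pics/c3.png',np.hstack([cv2.resize(w[100:480,130:510],(400,400)),cv2.resize(s[180:360,200:380],(400,400))]))
E
```

```text
[-0.01666631 -0.17370349  0.29942433] [454.11312913 -61.30623172 173.41553469] 16.01855290541234
8.257302542772903
```

View pics/c3.png

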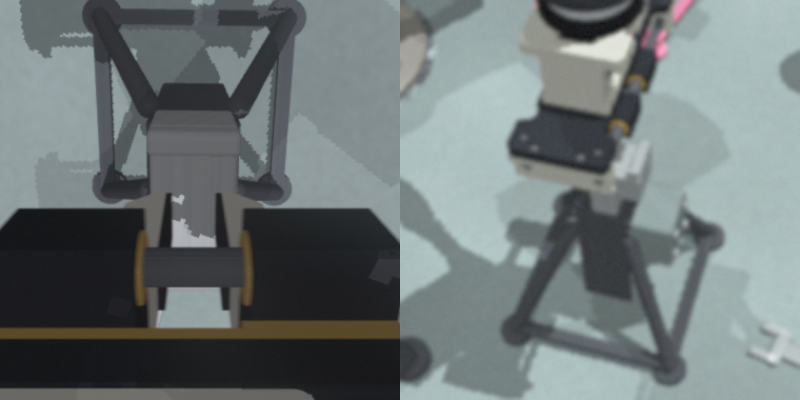

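```bash
python3 - <<'E'
from h import *
p=capture('wrist');s=capture('scene');o=get_obs(); print(o['grip_width'],o['tool_pos'])
R=rot(o)
for c,n in ((p,'w4'),(s,'s4')):
    im=cv2.cvtColor(c['pixels'],cv2.COLOR_RGB2BGR)
    def dot(X,col):
        u=proj(c,X); cv2.circle(im,tuple(int(v) for v in u),2,col,-1)
    dot(o['tool_pos'],(0,0,255)); dot(o['tool_pos']-R[:,0]*18.8,(0,255,255))
    th=np.radians(19.5);ex=np.array([np.cos(th),np.sin(th),0]);ey=np.array([-np.sin(th),np.cos(th),0])
    for a in (-35,35):
        for b in (-18,18):
            for z,col in ((205,(255,0,0)),(175,(255,0,255))): dot(np.array([455,-62,z])+a*ex+b*ey,col)
    for y in (-8,8): dot(o['tool_pos']+R[:,2]*y,(0,255,0))
    cv2.imwrite('pics/'+n+'.png',im)
w=cv2.imread('pics/w4.png');s=cv2.imread('pics/s4.png')
cv2.imwrite('pics/c4.png',np.hstack([cv2.resize(w[150:450,170:470],(400,400)),cv2.resize(s[220:320,240:340],(400,400),interpolation=cv2.INTER_CUBIC)]))
E
```

```text
2.094220958788065 [454.11311456 -61.31931785 173.37911041]
```

View pics/c4.png

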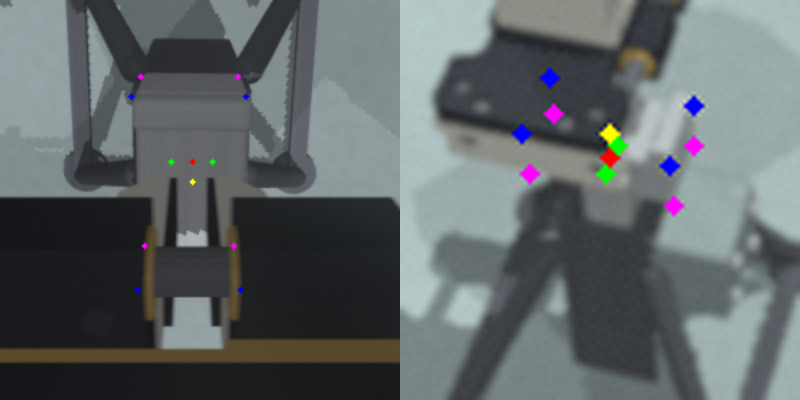

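```bash
python3 - <<'E'
import cv2,numpy as np
s=cv2.imread('pics/s3.png');cv2.imwrite('pics/s3z.png',cv2.resize(s[150:350,180:440],(780,600),interpolation=cv2.INTER_CUBIC))
E
```

```text
(no output)
```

View pics/s3z.png

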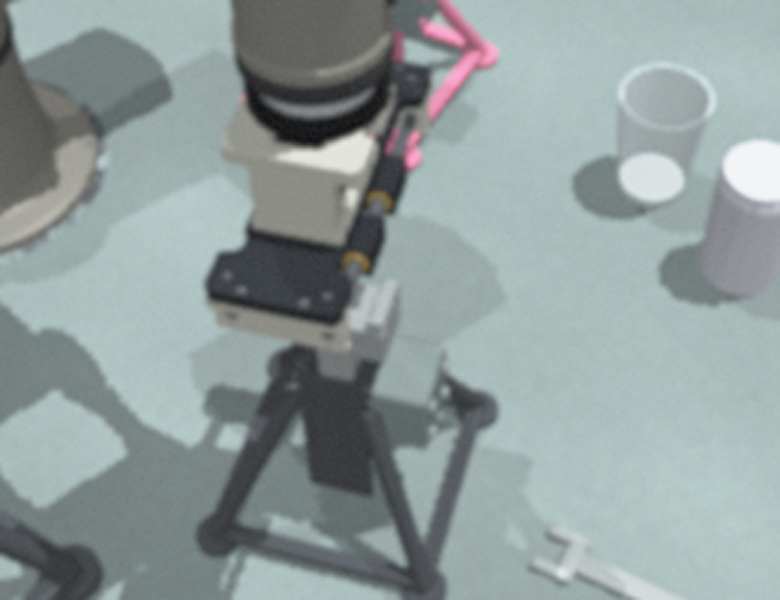

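View pics/w3.png

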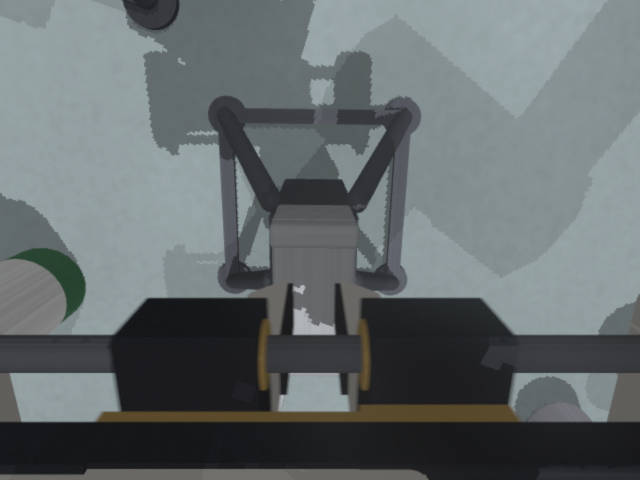

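```bash
python3 - <<'E'
from h import *
s=capture('scene');t=capture('top');w=capture('wrist');o=get_obs();R=rot(o);print(o['grip_width'],o['tcp_rot'],o['joint_positions'])
ims=[]
for c in (s,w):
    im=cv2.cvtColor(c['pixels'],cv2.COLOR_RGB2BGR); big=cv2.resize(im,None,fx=3,fy=3,interpolation=cv2.INTER_CUBIC)
    for h,col in ((65.8,(0,0,255)),(125,(0,255,0))):
        P=[o['tool_pos']-R[:,0]*h+R[:,1]*a+R[:,2]*b for a,b in ((37.5,95),(37.5,-95),(-37.5,-95),(-37.5,95))]
        cv2.polylines(big,[np.array([proj(c,x)*3 for x in P]).astype(np.int32)],True,col,1)
    ims.append(big)
cv2.imwrite('pics/s5.png',ims[0][450:1000,600:1300]); cv2.imwrite('pics/w5.png',cv2.resize(ims[1],(640,480)))
print([(a,proj(w,o['tool_pos']-R[:,0]*a).round()) for a in (0,18.8,65.8,100)])
E
```

```text
0.25116430667923867 [-0.54267625  1.57068684  1.36619074] [-3.01829686e-01  2.32519540e-01  1.71889854e+00  1.17367380e-04
  1.19018520e+00 -2.21074028e+00]
[(0, array([314., 272.])), (18.8, array([314., 286.])), (65.8, array([314., 339.])), (100, array([314., 402.]))]
```

View pics/s5.png

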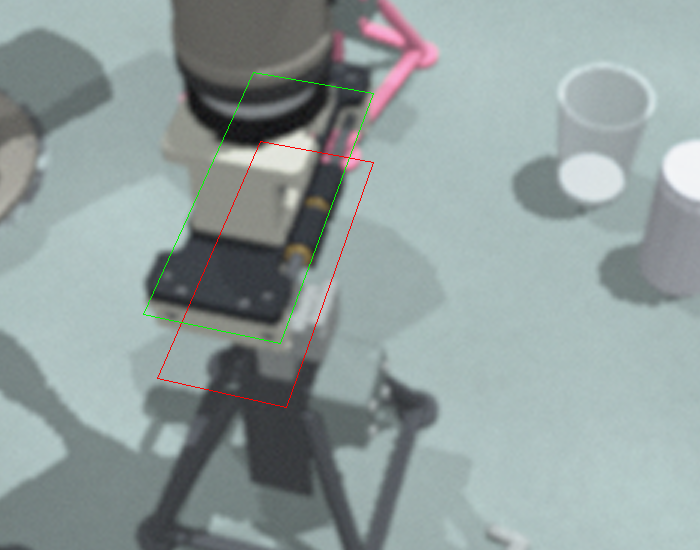

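View pics/w5.png

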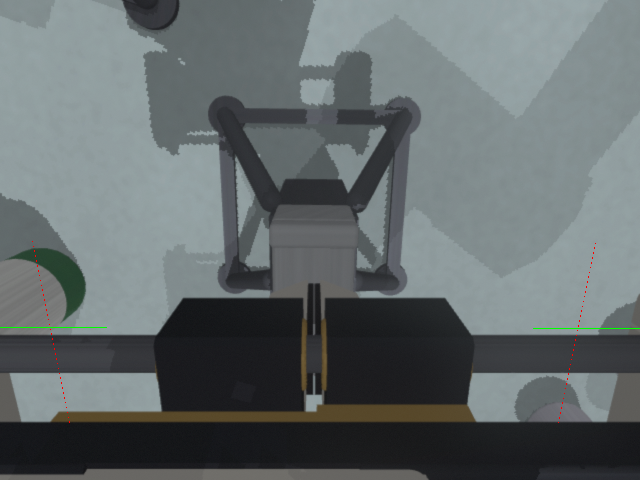

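```bash
python3 - <<'E'
from h import *
w=capture('wrist');o=get_obs();R=rot(o)
K=np.array(w['mtx']);Rc=np.array(w['R']);t=np.array(w['t']).ravel();C=-Rc.T@t
print(K.round(1),'cam rel TCP in tool axes',(R.T@(C-o['tool_pos'])).round(1))
print('cam axes in tool',(R.T@Rc.T).round(3))
# back-project row 285 tips, gap 92 over 218 px
d=K[0,0]*92/218
for u,v in((205,285),(423,285)):
    X=Rc.T@(d*np.linalg.inv(K)@np.array([u,v,1])-t); print('tip corner in tool frame',(R.T@(X-o['tool_pos'])).round(1))
E
```

```text
[[410.3   0.  313.6]
 [  0.  410.3 235.6]
 [  0.    0.    1. ]] cam rel TCP in tool axes [-1.978e+02  7.840e+01 -1.000e-01]
cam axes in tool [[ 0.001 -0.286  0.958]
 [ 0.001 -0.958 -0.286]
 [ 1.     0.001 -0.   ]]
tip corner in tool frame [-37.9   8.9 -46. ]
tip corner in tool frame [-37.8   9.   46. ]
```

```bash
python3 - <<'E'
import cv2
s=cv2.imread('pics/w1.png');cv2.imwrite('pics/w1z.png',cv2.resize(s[260:460,100:350],(750,600),interpolation=cv2.INTER_CUBIC))
E
```

```text
(no output)
```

View pics/w1z.png

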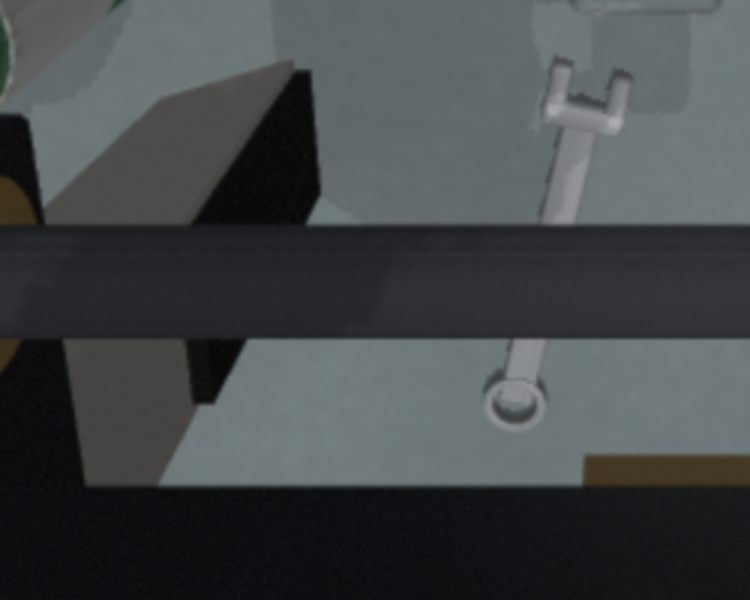

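The fingers closed to 0.3 mm without touching anything. The wrist view explains why: the open fingertip corners back-project to 38 mm behind the reported TCP (tool x −38, y 9, z ±46). So the real fingertips are at z of about 211, just above the saddle flat. I'll open here (there are no lips on the y sides), then go down the missing 38 mm while watching the force.

Emit:
{"name": "send_rows", "arguments": {"series": "1 0 0 0 0; 1 0 0 0 0; 1 0 0 0 0; 1 0 0 0 0; 1 0 0 0 0; 1 0 0 0 0; 1 0 0 0 0; 1 0 0 0 0"}}

```text
time: 8.1
tool_pos: [454.1, -61.3, 173.4]
tcp_rot: [-1.146, 1.571, 0.763]
contact_force: [-0.7, -0.4, 0.0]
grip_width: 75.9
```

```bash
python3 - <<'E'
from h import *
print(get_obs()['grip_width'])
w=capture('wrist');save(w,'w6')
s=cv2.imread('pics/w6.png');cv2.imwrite('pics/w6z.png',cv2.resize(s[150:450,120:520],(800,600),interpolation=cv2.INTER_CUBIC))
E
```

```text
75.93526112328651
```

View pics/w6z.png

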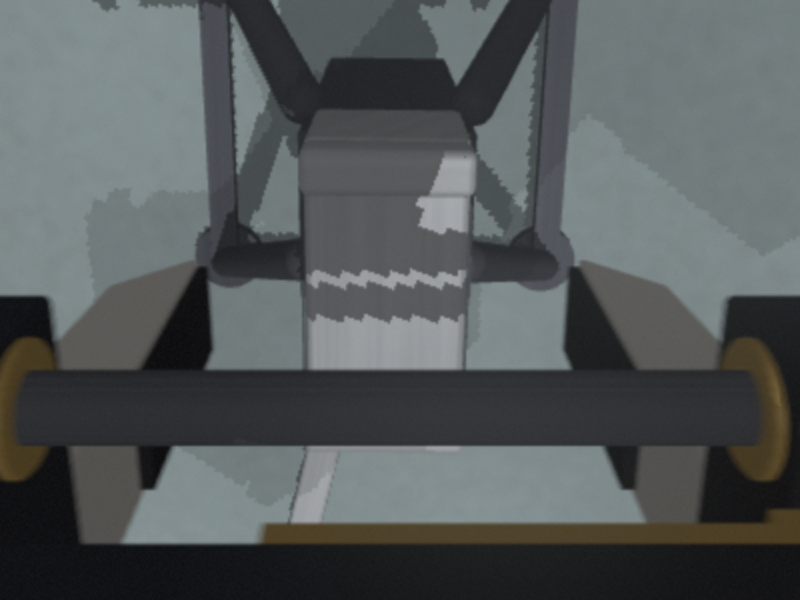

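The fingertips (crop columns 210 and 567) are clear of the saddle on both sides (crop columns 305 to 470). I'll descend gently.

Emit:
{"name": "send_rows", "arguments": {"series": "1 0.2 0 0 0; 1 0.4 0 0 0; 1 0.6 0 0 0; 1 0.7 0 0 0"}}

```text
time: 8.65
tool_pos: [453.9, -61.2, 151.8]
tcp_rot: [0.802, 1.57, 2.711]
contact_force: [-0.8, 0.0, -0.7]
grip_width: 91.6
```

Emit:
{"name": "send_rows", "arguments": {"series": "1 0.2 0 0 0; 1 0.4 0 0 0; 1 0.55 0 0 0; 1 0.55 0 0 0"}}

```text
time: 9.15
tool_pos: [453.9, -61.3, 135.5]
tcp_rot: [0.838, 1.57, 2.747]
contact_force: [-0.1, 0.6, 0.9]
grip_width: 91.9
```

```bash
python3 - <<'E'
from h import *
o=get_obs();print(o['grip_width'],o['tool_pos'],o['contact_force'])
w=capture('wrist');save(w,'w7')
s=cv2.imread('pics/w7.png');cv2.imwrite('pics/w7z.png',cv2.resize(s[150:450,120:520],(800,600),interpolation=cv2.INTER_CUBIC))
E
```

```text
91.8627558704099 [453.87584302 -61.25746595 135.54160136] [-0.05440732  0.5537585   0.87680116]
```

View pics/w7z.png

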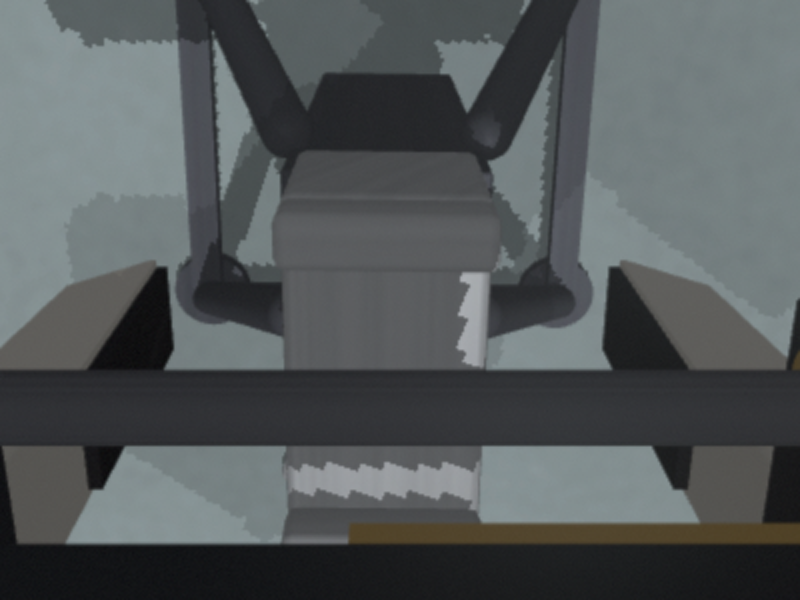

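The pads now straddle the saddle, with the tips about 32 mm below its top. I'll close the gripper.

Emit:
{"name": "send_rows", "arguments": {"series": "-1 0 0 0 0; -1 0 0 0 0; -1 0 0 0 0; -1 0 0 0 0; -1 0 0 0 0; -1 0 0 0 0; -1 0 0 0 0; -1 0 0 0 0"}}

```text
time: 10.2
tool_pos: [454.3, -61.7, 135.9]
tcp_rot: [-2.782, 1.57, -0.873]
contact_force: [1.5, -3.9, -0.2]
grip_width: 35.6
```

Emit:
{"name": "send_rows", "arguments": {"series": "-1 0 0 0 0; -1 0 0 0 0; -1 0 0 0 0"}}

```text
time: 10.58
tool_pos: [454.3, -61.7, 135.9]
tcp_rot: [-2.834, 1.57, -0.925]
contact_force: [2.0, -5.0, -1.7]
grip_width: 35.9
```

The grip is firm at 36 mm. Now a slow lift in 2.1 mm steps, reading the force after each one.

Emit:
{"name": "send_rows", "arguments": {"series": "-1 -0.07 0 -0.015 0; -1 -0.07 0 -0.015 0"}}

```text
time: 10.82
tool_pos: [454.2, -61.7, 137.9]
tcp_rot: [0.274, 1.571, 2.183]
contact_force: [1.3, -3.2, -4.0]
grip_width: 35.7
```

Emit:
{"name": "send_rows", "arguments": {"series": "-1 -0.07 0 0 0; -1 -0.07 0 0 0"}}

```text
time: 11.08
tool_pos: [454.3, -61.7, 140.2]
tcp_rot: [-1.259, 1.571, 0.65]
contact_force: [1.5, -3.7, -3.1]
grip_width: 35.7
```

Emit:
{"name": "send_rows", "arguments": {"series": "-1 -0.07 0 0 0; -1 -0.07 0 0 0"}}

```text
time: 11.32
tool_pos: [454.3, -61.7, 142.4]
tcp_rot: [-1.397, 1.571, 0.512]
contact_force: [1.7, -2.9, -2.8]
grip_width: 35.8
```

Emit:
{"name": "send_rows", "arguments": {"series": "-1 -0.07 0 0 0; -1 -0.07 0 0 0"}}

```text
time: 11.58
tool_pos: [454.3, -61.7, 144.5]
tcp_rot: [-1.379, 1.571, 0.53]
contact_force: [1.7, -2.7, -3.7]
grip_width: 36.0
```

Emit:
{"name": "send_rows", "arguments": {"series": "-1 -0.07 0 0 0; -1 -0.07 0 0 0"}}

```text
time: 11.82
tool_pos: [454.3, -61.7, 146.6]
tcp_rot: [-1.312, 1.571, 0.597]
contact_force: [2.2, -1.6, -2.4]
grip_width: 36.3
```

```bash
python3 - <<'E'
from h import *
w=capture('wrist');save(w,'w8')
s=cv2.imread('pics/w8.png');cv2.imwrite('pics/w8z.png',cv2.resize(s[150:450,120:520],(800,600),interpolation=cv2.INTER_CUBIC))
E
```

```text
(no output)
```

View pics/w8z.png

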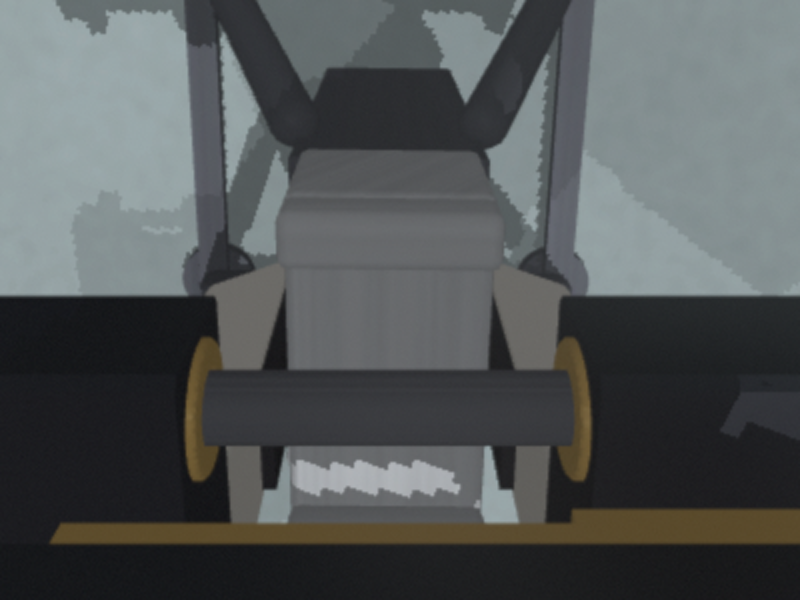

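Emit:
{"name": "send_rows", "arguments": {"series": "-1 -0.07 0 0 0; -1 -0.07 0 0 0"}}

```text
time: 12.12
tool_pos: [454.3, -61.7, 148.7]
tcp_rot: [-1.248, 1.571, 0.661]
contact_force: [1.3, -2.5, -3.6]
grip_width: 36.0
```

Emit:
{"name": "send_rows", "arguments": {"series": "-1 -0.07 0 0 0; -1 -0.07 0 0 0"}}

```text
time: 12.38
tool_pos: [454.3, -61.7, 150.8]
tcp_rot: [-1.368, 1.571, 0.54]
contact_force: [2.2, -2.5, -4.0]
grip_width: 35.9
```

Emit:
{"name": "send_rows", "arguments": {"series": "-1 -0.07 0 0 0; -1 -0.07 0 0 0"}}

```text
time: 12.62
tool_pos: [454.2, -61.7, 152.9]
tcp_rot: [-0.985, 1.571, 0.924]
contact_force: [2.1, -2.1, -4.1]
grip_width: 36.0
```

Emit:
{"name": "send_rows", "arguments": {"series": "-1 -0.07 0 0 0; -1 -0.07 0 0 0"}}

```text
time: 12.88
tool_pos: [454.3, -61.7, 155.0]
tcp_rot: [-1.275, 1.571, 0.634]
contact_force: [1.3, -1.4, -4.5]
grip_width: 35.7
```

The image shows the saddle held between the pads and rising with them: its back edge is still at crop row 150, unchanged. There is no notch peak after 19 mm, so I'll keep lifting.

Emit:
{"name": "send_rows", "arguments": {"series": "-1 -0.07 0 0 0; -1 -0.07 0 0 0"}}

```text
time: 13.12
tool_pos: [454.2, -61.7, 157.1]
tcp_rot: [-1.403, 1.571, 0.506]
contact_force: [2.6, -0.9, -4.0]
grip_width: 35.7
```

Emit:
{"name": "send_rows", "arguments": {"series": "-1 -0.07 0 0 0; -1 -0.07 0 0 0"}}

```text
time: 13.38
tool_pos: [454.2, -61.7, 158.6]
tcp_rot: [0.666, 1.57, 2.575]
contact_force: [4.0, -3.1, -10.1]
grip_width: 36.1
```

Emit:
{"name": "send_rows", "arguments": {"series": "-1 -0.07 0 0 0; -1 -0.07 0 0 0"}}

```text
time: 13.62
tool_pos: [454.2, -61.7, 160.2]
tcp_rot: [0.779, 1.57, 2.687]
contact_force: [5.0, -2.7, -15.4]
grip_width: 35.9
```

Emit:
{"name": "send_rows", "arguments": {"series": "-1 -0.07 0 0 0; -1 -0.07 0 0 0"}}

```text
time: 13.88
tool_pos: [454.2, -61.7, 162.8]
tcp_rot: [0.734, 1.57, 2.643]
contact_force: [4.5, -2.2, -8.9]
grip_width: 36.1
```

Emit:
{"name": "send_rows", "arguments": {"series": "-1 -0.07 0 0 0; -1 -0.07 0 0 0"}}

```text
time: 14.12
tool_pos: [454.3, -61.7, 165.8]
tcp_rot: [-1.932, 1.57, -0.023]
contact_force: [2.1, -1.6, -4.6]
grip_width: 35.8
```

Emit:
{"name": "send_rows", "arguments": {"series": "-1 -0.07 0 0 0; -1 -0.07 0 0 0"}}

```text
time: 14.38
tool_pos: [454.3, -61.7, 168.0]
tcp_rot: [-1.965, 1.57, -0.056]
contact_force: [0.3, -1.4, -1.1]
grip_width: 35.4
```

Peak 1 is at a tool z of about 160.7 (24.8 mm of lift). I expect peaks 2 and 3 at about 172.7 and 184.7, and click 3 at about 191.7.

Emit:
{"name": "send_rows", "arguments": {"series": "-1 -0.07 0 0 0; -1 -0.07 0 0 0"}}

```text
time: 14.62
tool_pos: [454.3, -61.7, 169.7]
tcp_rot: [-1.522, 1.571, 0.386]
contact_force: [2.3, -1.6, -3.2]
grip_width: 35.6
```

Emit:
{"name": "send_rows", "arguments": {"series": "-1 -0.07 0 0 0; -1 -0.07 0 0 0"}}

```text
time: 14.88
tool_pos: [454.2, -61.7, 170.9]
tcp_rot: [0.731, 1.57, 2.64]
contact_force: [3.9, -2.0, -11.4]
grip_width: 36.2
```

Emit:
{"name": "send_rows", "arguments": {"series": "-1 -0.05 0 0 0; -1 -0.05 0 0 0"}}

```text
time: 15.12
tool_pos: [454.1, -61.7, 172.0]
tcp_rot: [0.8, 1.57, 2.709]
contact_force: [6.0, -2.2, -15.7]
grip_width: 35.7
```

Emit:
{"name": "send_rows", "arguments": {"series": "-1 -0.05 0 0 0; -1 -0.05 0 0 0"}}

```text
time: 15.38
tool_pos: [454.1, -61.7, 173.5]
tcp_rot: [0.832, 1.569, 2.741]
contact_force: [4.8, -3.2, -14.1]
grip_width: 35.8
```

Emit:
{"name": "send_rows", "arguments": {"series": "-1 -0.07 0 0 0; -1 -0.07 0 0 0"}}

```text
time: 15.62
tool_pos: [454.2, -61.7, 176.7]
tcp_rot: [0.444, 1.571, 2.353]
contact_force: [3.2, -2.6, -7.6]
grip_width: 35.9
```

Emit:
{"name": "send_rows", "arguments": {"series": "-1 -0.07 0 0 0; -1 -0.07 0 0 0"}}

```text
time: 15.88
tool_pos: [454.3, -61.7, 179.4]
tcp_rot: [-2.051, 1.57, -0.142]
contact_force: [1.1, -1.4, -3.0]
grip_width: 35.6
```

Emit:
{"name": "send_rows", "arguments": {"series": "-1 -0.07 0 0 0; -1 -0.07 0 0 0"}}

```text
time: 16.12
tool_pos: [454.3, -61.7, 181.2]
tcp_rot: [-1.855, 1.57, 0.054]
contact_force: [1.0, -1.4, -3.9]
grip_width: 36.0
```

Emit:
{"name": "send_rows", "arguments": {"series": "-1 -0.05 0 0 0; -1 -0.05 0 0 0"}}

```text
time: 16.38
tool_pos: [454.2, -61.7, 182.1]
tcp_rot: [0.587, 1.57, 2.496]
contact_force: [2.8, -1.4, -8.2]
grip_width: 35.5
```

Emit:
{"name": "send_rows", "arguments": {"series": "-1 -0.05 0 0 0; -1 -0.05 0 0 0"}}

```text
time: 16.62
tool_pos: [454.2, -61.7, 182.9]
tcp_rot: [0.802, 1.57, 2.711]
contact_force: [5.4, -1.6, -14.9]
grip_width: 36.0
```

Emit:
{"name": "send_rows", "arguments": {"series": "-1 -0.05 0 0 0; -1 -0.05 0 0 0"}}

```text
time: 16.88
tool_pos: [454.1, -61.7, 184.1]
tcp_rot: [0.817, 1.569, 2.726]
contact_force: [6.1, -2.1, -17.1]
grip_width: 35.7
```

Emit:
{"name": "send_rows", "arguments": {"series": "-1 -0.05 0 0 0; -1 -0.05 0 0 0"}}

```text
time: 17.12
tool_pos: [454.2, -61.7, 186.0]
tcp_rot: [0.84, 1.57, 2.749]
contact_force: [4.5, -2.3, -11.5]
grip_width: 35.6
```

Emit:
{"name": "send_rows", "arguments": {"series": "-1 -0.05 0 0 0; -1 -0.05 0 0 0"}}

```text
time: 17.38
tool_pos: [454.2, -61.7, 188.7]
tcp_rot: [-1.485, 1.571, 0.424]
contact_force: [2.8, -0.8, -6.9]
grip_width: 35.9
```

Peak 3 is at about 184.6. I'll continue to about 194, past click 3 and well before peak 4, and then let the column down.

Emit:
{"name": "send_rows", "arguments": {"series": "-1 -0.07 0 0 0; -1 -0.07 0 0 0"}}

```text
time: 17.62
tool_pos: [454.3, -61.7, 191.2]
tcp_rot: [-2.035, 1.57, -0.126]
contact_force: [1.5, -1.5, -1.0]
grip_width: 35.9
```

Emit:
{"name": "send_rows", "arguments": {"series": "-1 -0.07 0 0 0; -1 -0.07 0 0 0"}}

```text
time: 17.88
tool_pos: [454.3, -61.7, 192.9]
tcp_rot: [-1.765, 1.57, 0.144]
contact_force: [0.9, -2.0, -4.3]
grip_width: 36.2
```

Emit:
{"name": "send_rows", "arguments": {"series": "-1 -0.05 0 0 0; -1 -0.05 0 0 0"}}

```text
time: 18.12
tool_pos: [454.3, -61.7, 194.0]
tcp_rot: [0.289, 1.571, 2.197]
contact_force: [2.1, -0.3, -5.4]
grip_width: 36.1
```

Now I'll lower it gently until it sits on the pawl.

Emit:
{"name": "send_rows", "arguments": {"series": "-1 0.03 0 0 0; -1 0.03 0 0 0"}}

```text
time: 18.38
tool_pos: [454.3, -61.7, 193.2]
tcp_rot: [-0.553, 1.571, 1.356]
contact_force: [1.7, -1.5, -5.0]
grip_width: 36.0
```

Emit:
{"name": "send_rows", "arguments": {"series": "-1 0.03 0 0 0; -1 0.03 0 0 0"}}

```text
time: 18.62
tool_pos: [454.2, -61.7, 192.2]
tcp_rot: [-0.199, 1.571, 1.71]
contact_force: [1.9, -1.1, -4.4]
grip_width: 35.9
```

Emit:
{"name": "send_rows", "arguments": {"series": "-1 0.03 0 0 0; -1 0.03 0 0 0"}}

```text
time: 18.88
tool_pos: [454.3, -61.7, 191.9]
tcp_rot: [-2.03, 1.57, -0.121]
contact_force: [-0.9, -1.0, 3.2]
grip_width: 35.8
```

Emit:
{"name": "send_rows", "arguments": {"series": "-1 0.02 0 0 0; -1 0.02 0 0 0"}}

```text
time: 19.12
tool_pos: [454.3, -61.7, 191.7]
tcp_rot: [-2.124, 1.57, -0.215]
contact_force: [-2.0, 0.6, 7.1]
grip_width: 36.1
```

The column rests on the pawl at 191.8, which is peak 3 plus 7 mm, with the force reversed to +7 N. I'll take off the preload and release.

Emit:
{"name": "send_rows", "arguments": {"series": "-1 -0.01 0 0 0; 1 -0.01 0 0 0; 1 -0.01 0 0 0; 1 -0.01 0 0 0; 1 -0.01 0 0 0; 1 -0.01 0 0 0; 1 -0.01 0 0 0; 1 -0.01 0 0 0"}}

```text
time: 20.12
tool_pos: [454.3, -61.7, 191.1]
tcp_rot: [-0.531, 1.571, 1.378]
contact_force: [-0.7, -0.4, -0.0]
grip_width: 91.6
```

```bash
python3 - <<'E'
from h import *
w=capture('wrist');save(w,'w9');o=get_obs();print(o['grip_width'],o['contact_force'],o['tool_pos'])
s=cv2.imread('pics/w9.png');cv2.imwrite('pics/w9z.png',cv2.resize(s[150:450,120:520],(800,600),interpolation=cv2.INTER_CUBIC))
E
```

```text
91.65114596451174 [ 0.07056583 -0.38907951 -0.60801939] [454.25901873 -61.76122679 191.10331816]
```

View pics/w9z.png

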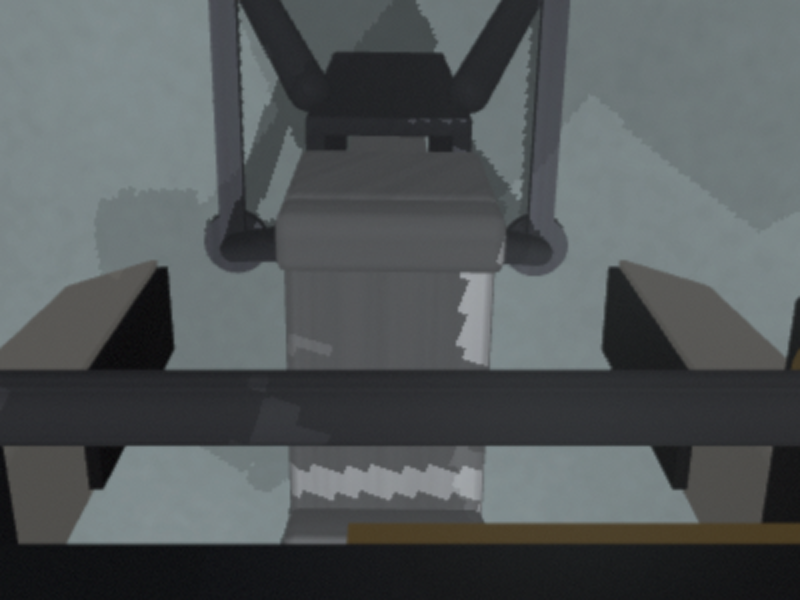

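The saddle stays up, with the pads well clear on both sides. I'll raise above it, close, then press.

Emit:
{"name": "send_rows", "arguments": {"series": "1 -0.5 0 0 0; 1 -1 0 0 0; 1 -1.4 0 0 0; 1 -1.7 0 0 0; -1 -1.7 0 0 0; -1 -1.7 0 0 0; -1 -1.7 0 0 0; -1 -1.7 0 0 0"}}

```text
time: 21.18
tool_pos: [454.1, -61.7, 241.8]
tcp_rot: [0.787, 1.57, 2.696]
contact_force: [-0.0, -0.2, 0.3]
grip_width: 56.2
```

Emit:
{"name": "send_rows", "arguments": {"series": "-1 0 0 0 0; -1 0 0 0 0; -1 0 0 0 0; -1 0 0 0 0; -1 0 0 0 0; -1 0 0 0 0; -1 0 0 0 0; -1 0 0 0 0"}}

```text
time: 22.18
tool_pos: [454.3, -61.7, 242.1]
tcp_rot: [-0.647, 1.571, 1.262]
contact_force: [-0.2, -0.2, 1.0]
grip_width: 0.6
```

Emit:
{"name": "send_rows", "arguments": {"series": "-1 0 0 0 0; -1 0 0 0 0; -1 0.1 0 0 0; -1 0.2 0 0 0; -1 0.3 0 0 0; -1 0.3 0 0 0"}}

```text
time: 22.92
tool_pos: [454.1, -61.7, 232.8]
tcp_rot: [0.794, 1.57, 2.703]
contact_force: [1.1, 0.6, 0.8]
grip_width: 0.7
```

```bash
python3 - <<'E'
from h import *
w=capture('wrist');save(w,'w10');o=get_obs();print(o['grip_width'],o['contact_force'],o['tool_pos'])
s=cv2.imread('pics/w10.png');cv2.imwrite('pics/w10z.png',cv2.resize(s[150:450,120:520],(800,600),interpolation=cv2.INTER_CUBIC))
E
```

```text
0.1534121005220674 [ 1.0518037  -0.76231173  0.41073052] [454.19765653 -61.73863018 232.96809369]
```

View pics/w10z.png

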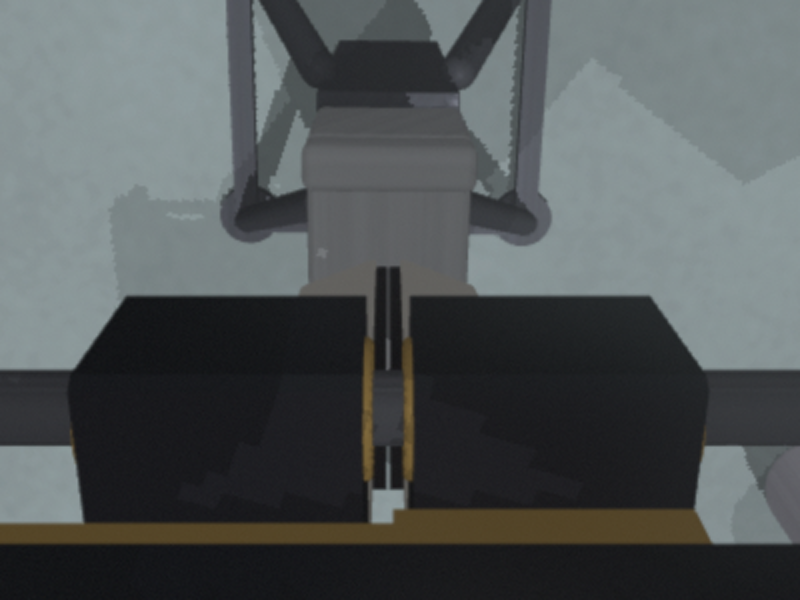

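The closed tips (crop 388,268) are centred over the flat and clear of the lip (crop row 190). Now I'll come down in small steps.

Emit:
{"name": "send_rows", "arguments": {"series": "-1 0.05 0 0 0; -1 0.1 0 0 0; -1 0.15 0 0 0; -1 0.2 0 0 0; -1 0.2 0 0 0"}}

```text
time: 23.6
tool_pos: [454.2, -61.8, 227.0]
tcp_rot: [0.744, 1.571, 2.653]
contact_force: [-0.1, 0.3, -0.3]
grip_width: 0.2
```

Emit:
{"name": "send_rows", "arguments": {"series": "-1 0.03 0 0 0; -1 0.06 0 0 0; -1 0.06 0 0 0"}}

```text
time: 23.98
tool_pos: [454.2, -61.7, 225.2]
tcp_rot: [0.337, 1.571, 2.246]
contact_force: [0.3, 0.9, -0.1]
grip_width: 0.7
```

Emit:
{"name": "send_rows", "arguments": {"series": "-1 0.03 0 0 0; -1 0.03 0 0 0"}}

```text
time: 24.22
tool_pos: [454.2, -61.7, 224.4]
tcp_rot: [0.196, 1.571, 2.105]
contact_force: [0.4, 0.4, -0.6]
grip_width: 0.2
```

Emit:
{"name": "send_rows", "arguments": {"series": "-1 0.03 0 0 0; -1 0.03 0 0 0"}}

```text
time: 24.48
tool_pos: [454.2, -61.7, 223.4]
tcp_rot: [0.335, 1.571, 2.244]
contact_force: [-0.4, -0.0, 0.5]
grip_width: 0.8
```

Emit:
{"name": "send_rows", "arguments": {"series": "-1 0.03 0 0 0; -1 0.03 0 0 0"}}

```text
time: 24.72
tool_pos: [454.2, -61.8, 222.5]
tcp_rot: [0.274, 1.571, 2.183]
contact_force: [0.5, 0.5, -0.2]
grip_width: 0.6
```

Emit:
{"name": "send_rows", "arguments": {"series": "-1 0.03 0 0 0; -1 0.03 0 0 0"}}

```text
time: 24.98
tool_pos: [454.2, -61.7, 221.6]
tcp_rot: [0.502, 1.571, 2.411]
contact_force: [-0.3, 0.1, 0.0]
grip_width: 0.6
```

Emit:
{"name": "send_rows", "arguments": {"series": "-1 0.03 0 0 0; -1 0.03 0 0 0"}}

```text
time: 25.22
tool_pos: [454.3, -61.8, 221.4]
tcp_rot: [-2.176, 1.57, -0.267]
contact_force: [-2.2, 0.7, 5.4]
grip_width: 0.1
```

Emit:
{"name": "send_rows", "arguments": {"series": "-1 0.025 0 0 0; -1 0.025 0 0 0"}}

```text
time: 25.48
tool_pos: [454.4, -61.8, 221.2]
tcp_rot: [-2.197, 1.569, -0.288]
contact_force: [-2.8, 0.9, 8.7]
grip_width: 0.5
```

Emit:
{"name": "send_rows", "arguments": {"series": "-1 0.04 0 0 0; -1 0.04 0 0 0"}}

```text
time: 25.72
tool_pos: [454.4, -61.8, 221.0]
tcp_rot: [-2.233, 1.568, -0.324]
contact_force: [-5.8, 2.1, 17.3]
grip_width: 0.6
```

About 17 N. I'll hold for a second.

Emit:
{"name": "send_rows", "arguments": {"series": "-1 0 0 0 0; -1 0 0 0 0; -1 0 0 0 0; -1 0 0 0 0"}}

```text
time: 26.22
tool_pos: [454.4, -61.8, 221.0]
tcp_rot: [-2.227, 1.568, -0.318]
contact_force: [-6.4, 2.3, 16.9]
grip_width: 0.6
```

Emit:
{"name": "send_rows", "arguments": {"series": "-1 0 0 0 0; -1 0 0 0 0; -1 0 0 0 0; -1 0 0 0 0"}}

```text
time: 26.72
tool_pos: [454.5, -61.8, 221.0]
tcp_rot: [-2.233, 1.568, -0.324]
contact_force: [-5.6, 1.6, 16.6]
grip_width: 0.2
```

Emit:
{"name": "send_rows", "arguments": {"series": "-1 -0.05 0 0 0; -1 -0.1 0 0 0; -1 -0.3 0 0 0; -1 -0.8 0 0 0; -1 -1.5 0 0 0; -1 -2 0 0 0; -1 -2 0 0 0; -1 -2 0 0 0"}}

```text
time: 27.72
tool_pos: [454.0, -61.7, 278.2]
tcp_rot: [0.858, 1.57, 2.767]
contact_force: [-0.1, 0.0, 0.8]
grip_width: 0.2
```

```bash
python3 - <<'E'
from h import *
o=get_obs();print(o['time'],o['contact_force'],o['tool_pos'])
P=[capture(n) for n in ['wrist','scene','top']]
for p,n in zip(P,'wst'): save(p,n+'11')
px=[]
for p in P:
    rs=[r for r in place_of(p,'saddle_top') if np.hypot(r['point'][0]-455,r['point'][1]+62)<25 and r['point'][2]>150]
    for r in rs[:1]: print(np.round(r['point'],1)); px.append((p,proj(p,r['point'])))
if len(px)>1: print(tri(px).round(1))
w=cv2.imread('pics/w11.png');s=cv2.imread('pics/s11.png')
cv2.imwrite('pics/c11.png',np.hstack([cv2.resize(w,(400,300)),cv2.resize(s,(400,300))]))
E
```

```text
27.725 [-0.09593916  0.03548356  0.82830207] [453.98298283 -61.6713704  278.15236844]
[455.1 -61.7 260. ]
[453.5 -56.1 151.4]
[443.4 -49.9 240.3]
```

View pics/c11.png

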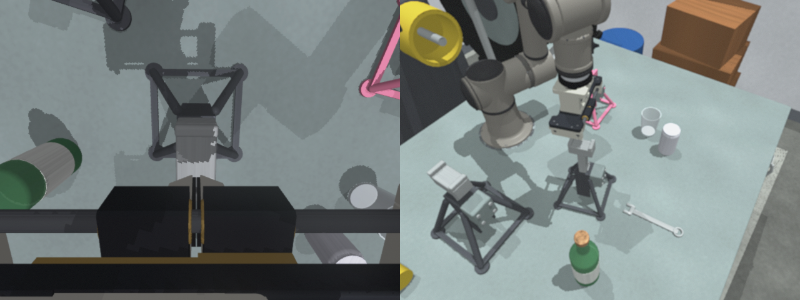

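The saddle top reads z = 260 in the wrist view, against 261 expected for a 56 mm lift. The scene-view detection, at z 151, was the sleeve rather than the saddle. The bystanders haven't moved and the fingers are 57 mm clear, so I'll hand it in.

```bash
python3 - <<'E'
from h import *
print(close_job())
E
```

```text
the job is handed in; nothing more can be done
None
```

I lifted the column of the small dark stand to the third click, let it down on the pawl, released it, and pressed the saddle. The job was handed in at about 28 s, and no verdict is reported.

- **Lift:** The force peaks came at tool heights of about 160.7, 172.7 and 184.6 mm. The column then settled on the pawl at 191.8 mm, 7 mm above the third peak, and stayed up when I let go.
- **Press:** I held about 17 N straight down (about 18 N in all) for one second. The tool height stayed at 221.0 mm throughout, so the pawl held. I then backed off 57 mm.
- **Last checks:** The wrist camera put the saddle top at z = 260 mm, against 261 mm expected. The bottle, can, cup and wrench look untouched in the last scene picture, though I did not measure them.

Three things failed or disagreed:
- **Reported TCP:** It lies about 38 mm beyond the visible fingertips, so the first grasp closed on air just above the saddle. I measured the offset in the wrist view and corrected for it, and both the grip and the press contact then came where expected (the press within about 2 mm).
- **Final scene view:** The network picked the sleeve (z = 151 mm) instead of the saddle top, so combining the views gave no usable height. The final height rests on the wrist camera and the tool readings.
- **Side force:** It reached about 6 N during the press, and also around the force peaks of the lift.

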